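# Load the pneumatic parts onto their carriers

## Robot

A 7-joint arm with a two-finger parallel gripper is mounted at the origin on the work surface. World frame = base frame: x ahead of the robot, y to its left, z up, the work surface at z = 0. Lengths are in mm, angles in rad, forces in N, time in s.
With the tool pointing down it reaches from about 400 to 875 mm from the base axis. Payload 4.4 kg.
Tool frame: the origin (TCP) lies at the very end of the fingers, on their centre line; the grasp point (between the pads) lies 19 mm behind it; z points along the fingers, y is the direction in which the jaws open and shut (so a half turn about z gives the same grasp; the last joint's range is limited). The gripper opens to 85 mm and grips with 20 to 120 N. Pads are 22 mm wide; open, the fingers measure 114 mm over their backs; the gripper's body (76 mm by 85 mm) begins 54 mm behind the grasp point. The pads swing forward as they close: fully open they stand 13 mm farther back than shut.
Start: joints at [1.252, 0.628, 0.038, 1.517, -0.027, 0.996, -0.02], TCP at [162.603, -629.347, 231.313] pointing down, gripper open.
Joint ranges: [-3.06, 3.06], [-0.37, 2.12], [-1.25, 1.32], [0.18, 2.47], [-1.1, 4.24], [0.23, 1.98], [-2.94, 2.94]. Speed limits (rad/s): [2.57, 2.57, 3.14, 3.14, 3.14, 3.14, 3.14].

## Interface

Orientations are given as [roll, pitch, yaw] about the fixed x, y, z axes, in that order (R = Rz(yaw) Ry(pitch) Rx(roll)).
In Python, from cell import ctrl gives the robot as it stands.
- The arm moves only by the shell command python3 -m crank 'ROWS' [OPENING]. ROWS is JSON, a list that holds one entry, the list of rows, each a list of 6 numbers: the shift along the tool's x, y, z in units of 30 mm (1.0 is 30 mm), then the turn, a rotation vector about the tool's x, y, z in units of 6 degrees (1.0 is 6 degrees). In form: [[[tx, ty, tz, rx, ry, rz], ...]]. A call has 1 to 12 rows; each row shifts and turns the pose as measured when the row begins, along the tool's axes as they then stand; what a row does not reach is not made up. A row lasts 1/12 s, in which the tool goes at most 41.7 mm and 7.16 degrees, less where a joint would pass 70% of its speed; a pose out of reach is approached as far as the arm can. A call is refused whole if a number of a shift passes 1 or a number of a turn 1, either way. A call with a gripper value outside its range is refused whole. OPENING is the gripper command: -1 is fully open, 1 is shut, values between are in proportion, set as the call begins (- or left out, the last holds). The fingers move at their own pace and stop on an object; the grip force is fixed at half the most. Time passes only in rows, so rows that do not move let the fingers close. It gives the time, the measured TCP pose, the force and the opening at its end, in the units of the state.
- ctrl.read_state(): the state, without advancing time (a new reading comes with each control period).
- ctrl.get_image(name): name is "scene" or "top" or "wrist"; returns a dict with "color" (384x512x3 uint8, red, green, blue), "depth" (384x512 float32, mm along the optical axis (not along the pixel's ray), 0 where there is no reading), "camera_matrix" (3x3 intrinsics, pixels), "R" (3x3) and "t" (3): a world point X has camera coordinates R X + t. Camera axes: x right, y down, z forward; pixel columns grow to the right and rows downward; lengths in mm; the calibration is good to about 2 mm. The wrist camera is an equidistant fisheye: a pixel r from the principal point sees the ray r / f radians off the axis. A picture is of the moment at which its call begins.
- ctrl.finish_job(): hands the job in, once; it reports no verdict.
Trained networks look in a picture, given as the dict that the camera call returned (one of the last four; its "shot" number tells which), for a name from the list of things; names that differ only in an ending like _2 or _b are one class to them, and where a whole thing is asked for, a point or a joint stands for the part that bears it (a point fixed in the world has none). Each returns a list of dicts, best first, with "conf" (0 to 1); they miss things now and then, are a little off and sometimes report something else, mostly with a low value. They report only what shows in the picture. A call takes as long as a camera call. They do not tell look-alikes from the thing itself.
- ctrl.search_frame(query, picture): "extent" ([centre column, centre row, width, height] in pixels, round what is visible of it).
The state is a dict: "clock": time; "qpos": joint angles; "qd": joint speeds; "tau": joint torques, N m; "eef_pos": TCP position; "tool_rot": TCP orientation; "force": force on the tool from outside, world axes, zero at the start; "torque": the same for the moment, N m; "width": finger opening in mm.
Only numpy, scipy, OpenCV 4.12 (cv2) and the standard library are available. Lean on these libraries where they do the work, as an engineer would, in place of code of your own. Each camera call takes 0.05 s, during which the arm holds its last target. There are 200 camera calls.

## Task

Pick out the four pneumatic parts and set each upright and flat down in the recess of the carrier made for its shape, the valve and the cylinder lined up with their recesses. Go in the order in which the air flows: first the filter, then the valve, then the cylinder, last the silencer. Leave the contactor and the emergency-stop box where they are, and let each part go before you take the next.

Things in the scene. Friction and masses are not known exactly. Their poses are not given: they have to be found in the camera images.
- filter_mid (a point): air filter, loose, upright: aluminium round body 46 mm in diameter and 58 mm high, with a dark band near its upper end and a narrower black round cap (33 mm) on top, 80 mm high in all, 0.15 to 0.3 kg. This point is on its axis, half-way up (40 mm above its foot); z is up
- valve_mid (a point): valve, loose: long aluminium block with black ends and two small dark ports on top, 80 mm long (x) by 26 mm wide (y) by 50 mm high, 0.18 to 0.33 kg. This point is its centre, 25 mm above its foot; z is up. Its two ends are alike
- actuator_mid (a point): compact air cylinder, loose, upright: square aluminium block 40 x 40 mm and 48 mm high, with a steel piston rod 12 mm in diameter standing 20 mm out of its top, 68 mm high in all, 0.18 to 0.33 kg. This point is on its axis 34 mm above its foot (in the upper part of the block); x and y run square to the block's faces, z is up
- silencer_mid (a point): silencer, loose, upright: slim brass round part with a 28 mm foot flange (8 mm high), a 24 mm round body above it and a tapered top, 60 mm high, 0.07 to 0.13 kg. This point is on its axis, half-way up (30 mm above its foot); z is up
- contactor_mid (a point): contactor (an electrical part, not to be moved), loose: black plastic square block 45 x 45 mm, 56 mm high, with a grey strip on top, 68 mm high in all. This point is on its axis 34 mm above its foot
- estop_mid (a point): emergency-stop box (an electrical part, not to be moved), loose: grey square box 56 x 56 mm, 40 mm high, with a red mushroom button on top, 64 mm high in all. This point is on its axis 32 mm above its foot
- carrier_filter_seat (a point): carrier for the filter: white square plate, 84 x 84 mm, 10 mm thick, fixed to the table, with one large round (60 mm) recess 4 mm deep in its middle, floored with black rubber. This point is the centre of the recess floor, 6 mm above the table; z is up, x and y run along the plate's sides
- carrier_valve_seat (a point): carrier for the valve: white oblong plate, 116 mm (x) by 62 mm (y), 10 mm thick, fixed to the table, with one oblong recess 94 mm (x) by 40 mm (y) and 4 mm deep in its middle, floored with black rubber. This point is the centre of the recess floor, 6 mm above the table; z is up. The valve lies in it lengthwise, either way round
- carrier_actuator_seat (a point): carrier for the cylinder: white square plate, 78 x 78 mm, 10 mm thick, fixed to the table, with one square (54 x 54 mm) recess 4 mm deep in its middle, floored with black rubber. This point is the centre of the recess floor, 6 mm above the table; z is up, x and y run along the plate's sides. The cylinder may face any of the four ways
- carrier_silencer_seat (a point): carrier for the silencer: white square plate, 68 x 68 mm, 10 mm thick, fixed to the table, with one small round (42 mm) recess 4 mm deep in its middle, floored with black rubber. This point is the centre of the recess floor, 6 mm above the table; z is up, x and y run along the plate's sides
Mind the look-alikes: they are no part of the job. What is shaped like the part that bears actuator_mid but pink is not meant.

How it is judged (in metres and radians):
On the way, in this order (a step that is already met when the one before it is completed fails the run):
1. the filter stands flat in its carrier's recess, let go (horizontal distance between filter_mid and carrier_filter_seat below 0.012 m and z of filter_mid in the frame of carrier_filter_seat between 0.037 and 0.0425 m and angle between filter_mid's own z axis and vertical below 0.08 rad and contact force between the fingers and filter below 0.1 N), for 0.2 s.
2. the valve stands flat in its carrier's recess, let go (horizontal distance between valve_mid and carrier_valve_seat below 0.012 m and z of valve_mid in the frame of carrier_valve_seat between 0.022 and 0.0275 m and angle between valve_mid's own z axis and vertical below 0.08 rad and angle between the x axis of valve_mid and the x axis of carrier_valve_seat, either way round below 0.25 rad and contact force between the fingers and valve below 0.1 N), for 0.2 s.
3. the cylinder stands flat in its carrier's recess, let go (horizontal distance between actuator_mid and carrier_actuator_seat below 0.012 m and z of actuator_mid in the frame of carrier_actuator_seat between 0.031 and 0.0365 m and angle between actuator_mid's own z axis and vertical below 0.08 rad and (angle between the x axis of actuator_mid and the x axis of carrier_actuator_seat, either way round below 0.3 rad or angle between the x axis of actuator_mid and the y axis of carrier_actuator_seat, either way round below 0.3 rad) and contact force between the fingers and actuator below 0.1 N), for 0.2 s.
4. the silencer stands flat in its carrier's recess, let go (horizontal distance between silencer_mid and carrier_silencer_seat below 0.012 m and z of silencer_mid in the frame of carrier_silencer_seat between 0.027 and 0.0325 m and angle between silencer_mid's own z axis and vertical below 0.08 rad and contact force between the fingers and silencer below 0.1 N), for 0.2 s.
At the end, for the whole second after the job is handed in: Filter, valve, cylinder and silencer each stand in the recess of their own carrier: within 12 mm of its centre, foot within 3 mm of the recess floor, within 0.08 rad of upright, the valve within 0.25 rad of lengthwise and the cylinder within 0.3 rad of square to its recess; all released and at rest (all of step 1 and all of step 2 and all of step 3 and all of step 4 and linear speed of each of filter, valve, actuator, silencer below 0.02 m/s); the robot touches nothing.
It fails at once if the contactor is moved by more than 20 mm (distance of contactor_mid from where it was at the start of the episode above 0.02 m).
It fails at once if the emergency-stop box is moved by more than 20 mm (distance of estop_mid from where it was at the start of the episode above 0.02 m).
It also fails if it takes over 120 s, if anything falls off the work surface, if the arm or the gripper's body presses on something with over 40 N, if the wrist force passes 120 N, or if a joint passes its speed limit or range.

## Working session

There is one attempt and no reset: what is moved stays moved. The work goes in short steps, Python scripts to look and compute and a shell command to move; the robot and the scene stay as the last step left them, time stands still between calls to the robot, and variables do not carry over. Pictures are saved under pics/ and viewed, about 12 in all and at most 16, crops included, and the job is handed in when it is done.

```bash
ls; mkdir -p pics; cat > h.py <<'E'
import numpy as np, cv2, json
from cell import ctrl
from scipy.spatial.transform import Rotation as Ro
def save(im,n): cv2.imwrite('pics/'+n,cv2.cvtColor(im,cv2.COLOR_RGB2BGR))
def cloud(p):
    K=p['camera_matrix'];d=p['depth'];v,u=np.mgrid[:d.shape[0],:d.shape[1]]
    c=np.stack([(u-K[0,2])/K[0,0]*d,(v-K[1,2])/K[1,1]*d,d],-1)
    X=(c-p['t'])@p['R']; X[d==0]=np.nan
    return X
E
python3 - <<'E'
from h import *
s=ctrl.read_state();print(s)
for n in('top','scene'):
    p=ctrl.get_image(n);save(p['color'],n+'0.png');X=cloud(p);np.savez(n+'0.npz',X=X,color=p['color'])
    print(n,p['camera_matrix'].tolist(),(-p['R'].T@p['t']).round(),p['R'].round(3).tolist())
    for q in 'filter_mid valve_mid actuator_mid silencer_mid contactor_mid estop_mid carrier_filter_seat carrier_valve_seat carrier_actuator_seat carrier_silencer_seat'.split():
        for r in ctrl.search_frame(q,p)[:4]:
            c,w=r['extent'][:2],r['extent']
            u,v=int(c[0]),int(c[1]);print(q,round(r['conf'],2),np.round(w),X[min(v,383),min(u,511)].round())
print(ctrl.read_state()['clock'])
E
```

```text
pics
{'clock': 0.0, 'qpos': array([ 1.25216925,  0.62935394,  0.03847105,  1.5183663 , -0.02699859,
        0.99630349, -0.02001279]), 'qd': array([-0.00031363, -0.00171122, -0.00037153, -0.00117311, -0.0002482 ,
        0.0007191 , -0.00012766]), 'tau': array([-2.82457968e-04, -5.63406730e+01,  1.22636531e+00, -1.93445492e+01,
        1.10581471e-02,  1.04657272e-02,  2.28264162e-05]), 'eef_pos': array([ 162.44667629, -628.72633735,  230.38510803]), 'tool_rot': array([-3.13968091e+00,  4.40055204e-05,  2.52791594e-01]), 'force': array([ 0.24387736, -0.49250718,  0.49725214]), 'torque': array([ 0.03319146, -0.03275365, -0.00882709]), 'width': 85.24187472348376}
top [[368.67214886310774, 0.0, 256.1542332877259], [0.0, 368.67214886310774, 188.17118323929105], [0.0, 0.0, 1.0]] [388.  -2. 982.] [[0.014, -1.0, -0.015], [-0.988, -0.011, -0.152], [0.152, 0.017, -0.988]]
filter_mid 0.59 [324. 218.  17.  22.] [ 458. -153.   79.]
valve_mid 0.73 [141. 250.  37.  13.] [372. 300.  51.]
valve_mid 0.56 [382. 254.  35.  28.] [ 373. -295.   65.]
actuator_mid 0.88 [364. 128.  21.  23.] [ 697. -263.   
[... 1050 characters left out ...]
] [ 717. -251.   45.]
actuator_mid 0.7 [144. 181.  21.  24.] [ 624. -300.   38.]
actuator_mid 0.6 [174. 191.  24.  27.] [ 632. -192.   48.]
silencer_mid 0.65 [137. 153.   9.  21.] [ 507. -425.   30.]
silencer_mid 0.44 [322. 207.  36.  31.] [464. 164.   7.]
contactor_mid 0.97 [324. 251.  29.  32.] [653. 224.  52.]
estop_mid 0.75 [196. 142.  19.  20.] [ 382. -290.   38.]
carrier_filter_seat 0.55 [429. 258.  46.  40.] [520. 441.   6.]
carrier_valve_seat 0.69 [231. 240.  34.  41.] [682.   7.   7.]
carrier_actuator_seat 0.69 [230. 240.  32.  42.] [680.   5.   8.]
carrier_actuator_seat 0.65 [324. 206.  43.  26.] [455. 164.   8.]
carrier_silencer_seat 0.86 [260. 194.  30.  24.] [492. -10.   7.]
1.1
```

```bash
python3 - <<'E'
import numpy as np,cv2
c=np.load('top0.npz')['color'];c=c[100:290,60:460]
s=np.load('scene0.npz')['color'][120:240,100:280]
a=cv2.resize(c,(800,380),interpolation=cv2.INTER_CUBIC)
b=cv2.resize(s[:,:],(330,220),interpolation=cv2.INTER_CUBIC)
t=np.load('top0.npz')['color'][110:190,330:400]
b2=cv2.resize(t,(250,220),interpolation=cv2.INTER_CUBIC)
o=np.zeros((600,800,3),np.uint8);o[:380]=a;o[380:,:330]=b;o[380:,340:590]=b2
cv2.imwrite('pics/v1.png',o[...,::-1])
E
```

```text
(no output)
```

View pics/v1.png

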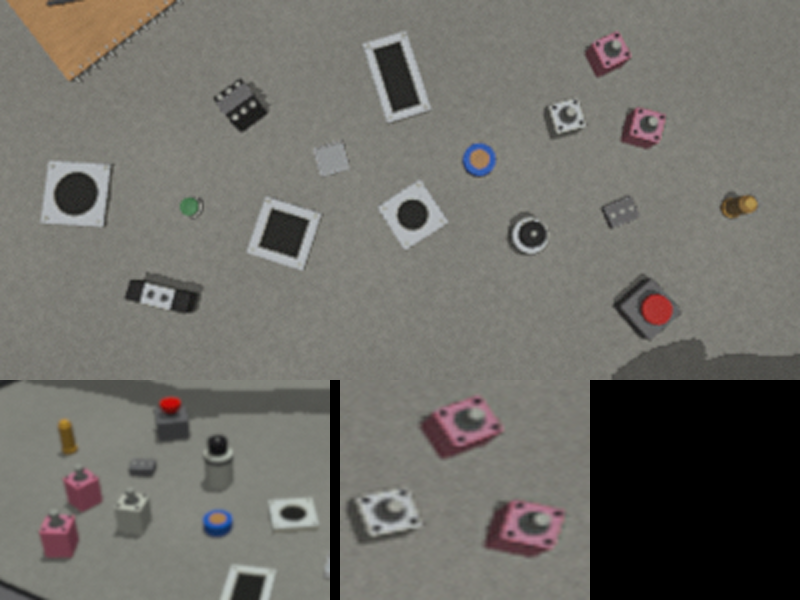

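The top picture shows the filter at (324,218), valve (141,250), silencer (430,202), contactor (181,154) and e-stop (381,253). The carriers are filter (98,198), valve (257,139), cylinder (203,218) and silencer (268,208). There are three cylinder shapes: (364,128) and (381,165) are pink. Only (342,162) is silver aluminium, so that is the one meant, and the enlarged crop confirms it.

Next I get exact poses from the depth.

```bash
cat > m.py <<'E'
from h import *
def rect(P):
    (c,s,a)=cv2.minAreaRect(P.astype(np.float32)); 
    if s[0]<s[1]: s=s[::-1];a+=90
    return np.round(c,1),np.round(s,1),round((a+90)%180-90,1)
E
python3 - <<'E'
from m import *
for n in('top','scene'):
    z=np.load(n+'0.npz');X=z['X'];col=z['color'].astype(int);A=np.nan_to_num(X,nan=-999)
    D=lambda x,y,r:np.hypot(A[...,0]-x,A[...,1]-y)<r
    print(n,'table z',np.nanmedian(A[...,2][D(480,60,30)]))
    for nm,x,y,r,lo,hi in [('filter_shoulder',465,-152,35,52,64),('filter_cap',465,-152,35,74,90),('valve_top',372,300,65,43,60),('cyl_top',606,-207,40,42,54),('sil',505,-423,30,25,70),('sil_low',505,-423,30,12,40),('contactor',625,212,50,45,80),('estop',375,-294,60,30,50)]:
        m=D(x,y,r)&(A[...,2]>lo)&(A[...,2]<hi);P=A[m]
        if len(P)>5: print(nm,len(P),rect(P[:,:2]),'med',np.median(P,0).round(1))
    for nm,x,y,r in [('cf',507,440,62),('cv',675,15,75),('ca',460,158,62),('cs',488,-17,55)]:
        br=col.min(-1)
        pm=D(x,y,r)&(br>140)&(A[...,2]<25);dk=D(x,y,r*.75)&(br<60)
        print(nm,'plate',rect(A[pm][:,:2]),np.median(A[pm][:,2]).round(1),'recess',rect(A[dk][:,:2]),np.median(A[dk][:,2]).round(1))
E
```

```text
top table z -0.34000792689942916
filter_shoulder 118 (array([ 458.5, -159.7]), array([44.8, 43.8]), -55.9) med [ 453.6 -152.    57.1]
filter_cap 143 (array([ 458. , -159.4]), array([31.8, 29.5]), 89.8) med [ 458.  -159.5   79.6]
valve_top 347 (array([376.6, 306.8]), array([80.8, 26.3]), 77.6) med [376.6 306.2  49.4]
cyl_top 213 (array([ 615.1, -210.9]), array([40.1, 40. ]), -75.5) med [ 612.7 -208.9   47.9]
sil 114 (array([ 501.2, -432.7]), array([22.5, 22.1]), 44.0) med [ 500.4 -428.2   53.4]
sil_low 46 (array([ 501. , -427.8]), array([23.5, 12.1]), 8.5) med [ 499.3 -424.6   27.5]
contactor 313 (array([627.6, 217.5]), array([46., 46.]), -53.3) med [624.3 215.1  59. ]
estop 325 (array([ 369.2, -311.4]), array([56.4, 56.3]), -49.5) med [ 369.9 -303.3   39.5]
cf plate (array([512., 443.]), array([90.6, 87. ]), 87.3) 9.3 recess (array([510.9, 441. ]), array([52.4, 52.4]), -2.0) 5.7
cv plate (array([679.3,  13. ]), array([121.7,  63.9]), 18.7) 9.7 recess (array([677.5,  12.3]), array([89.7, 35.8]), 18.5) 6.2
ca plate (array([462.5, 159.5]), array([81.8, 79.8]), 73.5) 9.2 recess (array([4
[... 749 characters left out ...]
25.7   24.9]
contactor 404 (array([629.5, 218.8]), array([46.4, 45.7]), 38.8) med [637.6 222.2  58.4]
estop 156 (array([ 372.9, -310.3]), array([57.2, 55.4]), 39.9) med [ 381.3 -302.1   39.4]
cf plate (array([502.3, 441.7]), array([99.6, 88. ]), -2.8) 9.8 recess (array([506.9, 440.5]), array([50.7, 49.2]), 53.2) 6.4
cv plate (array([670.5,   8.4]), array([130.5,  65.9]), 18.4) 9.9 recess (array([673.1,  11. ]), array([86.7, 33.7]), 17.8) 6.5
ca plate (array([452.2, 155.6]), array([95.8, 88.8]), -16.3) 9.6 recess (array([455.9, 157.9]), array([48.1, 47.1]), -19.8) 6.3
cs plate (array([478. , -14.5]), array([87.7, 73.8]), 34.0) 9.7 recess (array([484.1, -12.2]), array([30.9, 26.2]), -63.2) 6.5
```

```bash
cat > go.py <<'E'
import sys
from h import *
# usage: go.py x y z yawdeg -> remaining shift in tool units and turn units
s=ctrl.read_state();x,y,z,w=map(float,sys.argv[1:5])
R=Ro.from_euler('xyz',s['tool_rot']);d=R.inv().apply(np.array([x,y,z])-s['eef_pos'])/30
G=Ro.from_euler('xyz',[np.pi,0,np.radians(w)]);r=(R.inv()*G).as_rotvec()
print('t',round(s['clock'],2),'pos',s['eef_pos'].round(1),'rot',np.degrees(s['tool_rot']).round(2),'w',round(s['width'],1),'F',s['force'].round(1),'q7',round(s['qpos'][6],2))
d2=G.inv().apply(np.array([x,y,z])-s['eef_pos'])/30
print('units now',d.round(2),'turn',(np.degrees(r)/6).round(2),'units after turn',d2.round(2))
E
python3 -m crank '[[[0,0,0,0,0,-1],[0,0,0,0,0,-1],[0,0,0,0,0,-1],[0,0,0,0,0,-1],[0,0,0,0,0,-1],[0,0,0,0,0,-1],[0,0,0,0,0,-1],[0,0,0,0,0,-1],[0,0,0,0,0,-1],[0,0,0,0,0,-1],[0,0,0,0,0,-0.5],[0,0,0,0,0,0]]]' -1
python3 go.py 458.5 -159.5 150 77.5
```

```text
clock: 2.1
eef_pos: [162.0, -629.6, 231.4]
tool_rot: [-3.141, 0.001, 1.407]
force: [0.5, -0.5, -0.9]
width: 85.2
t 2.1 pos [ 162.  -629.6  231.4] rot [-1.7994e+02  5.0000e-02  8.0620e+01] w 85.2 F [ 0.5 -0.5 -0.9] q7 0.95
units now [17.07  7.2   2.69] turn [-0.01  0.01  0.52] units after turn [17.44  6.26  2.71]
```

```bash
python3 -m crank '[[[0.98,0.36,0.1,0,0,0.5],[0.98,0.36,0.1,0,0,0],[0.98,0.36,0.1,0,0,0],[0.98,0.36,0.1,0,0,0],[0.98,0.36,0.1,0,0,0],[0.98,0.36,0.1,0,0,0],[0.98,0.36,0.1,0,0,0],[0.98,0.36,0.1,0,0,0],[0.98,0.36,0.1,0,0,0],[0.98,0.36,0.1,0,0,0],[0.98,0.36,0.1,0,0,0],[0.5,0.2,0.1,0,0,0]]]' -1
python3 go.py 458.5 -159.5 150 77.5
```

```text
clock: 3.1
eef_pos: [363.1, -323.6, 192.6]
tool_rot: [3.139, 0.011, 1.312]
force: [0.5, -0.8, -0.0]
width: 85.4
t 3.1 pos [ 363.1 -323.6  192.6] rot [179.84   0.61  75.19] w 85.4 F [ 0.5 -0.8 -0. ] q7 0.21
units now [6.12 1.67 1.36] turn [ 0.02  0.1  -0.38] units after turn [6.03 1.92 1.42]
```

```bash
python3 -m crank '[[[0.95,0.28,0.2,0,0.1,-0.38],[0.95,0.28,0.2,0,0,0],[0.95,0.28,0.2,0,0,0],[0.95,0.28,0.2,0,0,0],[0.95,0.28,0.2,0,0,0],[0.8,0.3,0.2,0,0,0],[0.3,0.1,0.1,0,0,0],[0,0,0,0,0,0]]]' -1
python3 go.py 458.5 -159.5 130 77.5
python3 - <<'E'
from h import *
p=ctrl.get_image('wrist');save(p['color'],'w1.png');print(p['camera_matrix'],(-p['R'].T@p['t']).round(1),p['R'].round(3).tolist())
E
```

```text
clock: 3.77
eef_pos: [464.5, -154.0, 153.1]
tool_rot: [3.131, 0.0, 1.344]
force: [-0.4, -0.3, 0.1]
width: 85.9
t 3.77 pos [ 464.5 -154.   153.1] rot [1.7942e+02 1.0000e-02 7.7010e+01] w 85.9 F [-0.4 -0.3  0.1] q7 -0.18
units now [-0.22 -0.16  0.77] turn [ 0.1   0.   -0.08] units after turn [-0.22 -0.15  0.77]
[[297.31863964   0.         255.6223164 ]
 [  0.         297.31863964 188.74410219]
 [  0.           0.           1.        ]] [480.7 -77.3 294.9] [[0.974, -0.226, 0.008], [-0.217, -0.927, 0.306], [-0.061, -0.3, -0.952]]
```

View pics/w1.png

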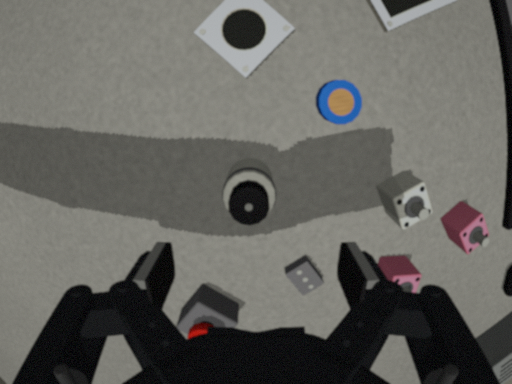

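The wrist view shows the filter's cap at (248,200), between the fingers and nothing near it. I check its position by projecting that onto z = 80.

```bash
cat >> h.py <<'E'
def wray(p,u,v,z):
    K=p['camera_matrix'];a=np.array([u-K[0,2],v-K[1,2]]);r=np.hypot(*a);th=r/K[0,0]
    c=np.r_[a/max(r,1e-6)*np.sin(th),np.cos(th)];w=p['R'].T@c;o=-p['R'].T@p['t']
    return (o+w*(z-o[2])/w[2]).round(1)
E
python3 - <<'E'
from h import *
p=ctrl.get_image('wrist');g=p['color'].max(-1)
m=(g<45).astype(np.uint8);m[:150]=0;m[235:]=0;m[:,:200]=0;m[:,300:]=0
n,l,st,c=cv2.connectedComponentsWithStats(m)
for i in range(1,n):
    if st[i,4]>300: print(st[i],c[i],wray(p,*c[i],80))
E
python3 -m crank '[[[-0.22,-0.16,0.8,0.1,0,0],[0,0,0.8,0,0,0],[0,0,0.5,0,0,0],[0,0,0,0,0,0]]]' -1
python3 go.py 458.5 -159.5 22 77.5
```

```text
[ 230  181   38   43 1265] [248.5541502  201.82687747] [ 458.8 -155.1   80. ]
clock: 4.2
eef_pos: [456.8, -169.8, 91.3]
tool_rot: [3.136, 0.006, 1.33]
force: [-0.2, -0.7, -0.2]
width: 85.1
t 4.2 pos [ 456.8 -169.8   91.3] rot [179.7    0.36  76.18] w 85.1 F [-0.2 -0.7 -0.2] q7 -0.21
units now [ 0.36 -0.04  2.31] turn [ 0.05  0.06 -0.22] units after turn [ 0.35 -0.02  2.31]
```

```bash
python3 -m crank '[[[0.36,0,0,0.05,0.06,-0.2],[0,0,0.5,0,0,0],[0,0,0,0,0,0]]]' -1
python3 go.py 458.5 -158.5 22 77.5
```

```text
clock: 4.45
eef_pos: [458.9, -162.1, 77.8]
tool_rot: [3.141, 0.001, 1.346]
force: [-0.2, -0.1, -0.5]
width: 85.6
t 4.45 pos [ 458.9 -162.1   77.8] rot [1.7997e+02 7.0000e-02 7.7110e+01] w 85.6 F [-0.2 -0.1 -0.5] q7 -0.21
units now [ 0.12 -0.04  1.86] turn [ 0.01  0.01 -0.07] units after turn [ 0.11 -0.04  1.86]
```

```bash
python3 -m crank '[[[0.12,-0.04,0.6,0,0,0],[0,0,0.6,0,0,0],[0,0,0.4,0,0,0],[0,0,0.2,0,0,0],[0,0,0,0,0,0]]]' -1
python3 go.py 458.5 -158.5 22 77.5
```

```text
clock: 4.87
eef_pos: [463.7, -160.0, 28.9]
tool_rot: [3.13, 0.001, 1.344]
force: [0.0, -0.3, 0.0]
width: 85.4
t 4.87 pos [ 463.7 -160.    28.9] rot [1.7933e+02 6.0000e-02 7.7030e+01] w 85.4 F [ 0.  -0.3  0. ] q7 -0.25
units now [ 0.01 -0.18  0.23] turn [ 0.11  0.01 -0.08] units after turn [ 0.01 -0.18  0.23]
```

```bash
python3 -m crank '[[[0,-0.18,0.15,0.1,0,0],[0,0,0,0,0,0]]]' -1; python3 -m crank '[[[0,0,0,0,0,0],[0,0,0,0,0,0],[0,0,0,0,0,0],[0,0,0,0,0,0],[0,0,0,0,0,0],[0,0,0,0,0,0],[0,0,0,0,0,0],[0,0,0,0,0,0]]]' 1
python3 go.py 458.5 -158.5 22 77.5
```

```text
clock: 5.03
eef_pos: [459.2, -159.1, 25.9]
tool_rot: [3.139, 0.001, 1.344]
force: [-0.3, -0.1, -0.0]
width: 85.6
clock: 5.7
eef_pos: [459.8, -159.6, 28.5]
tool_rot: [3.136, 0.001, 1.344]
force: [-0.7, -0.4, -2.0]
width: 44.3
t 5.7 pos [ 459.8 -159.6   28.5] rot [1.7969e+02 8.0000e-02 7.6980e+01] w 44.3 F [-0.7 -0.4 -2. ] q7 -0.25
units now [ 0.03 -0.05  0.22] turn [ 0.05  0.01 -0.09] units after turn [ 0.03 -0.05  0.22]
```

```bash
python3 -m crank '[[[0,0,-0.6,0.05,0,-0.08],[0,0,-1,0,0,0],[0,0,-1,0,0,0],[0,0,-1,0,0,0],[0,0,-0.6,0,0,0],[0,0,0,0,0,0]]]' 1
python3 go.py 510.5 442 140 77.5
```

```text
clock: 6.2
eef_pos: [457.5, -158.3, 156.6]
tool_rot: [-3.133, 0.001, 1.354]
force: [-0.1, -0.2, -2.2]
width: 43.9
t 6.2 pos [ 457.5 -158.3  156.6] rot [-1.7948e+02  5.0000e-02  7.7550e+01] w 43.9 F [-0.1 -0.2 -2.2] q7 -0.17
units now [19.92 -2.58  0.56] turn [-0.09  0.01  0.01] units after turn [19.92 -2.61  0.55]
```

```bash
python3 -m crank '[[[0.5,-0.07,0,-0.09,0,0],[0.9,-0.12,0,0,0,0],[0.9,-0.12,0,0,0,0],[0.9,-0.12,0,0,0,0],[0.9,-0.12,0,0,0,0],[0.9,-0.12,0,0,0,0],[0.9,-0.12,0,0,0,0],[0.9,-0.12,0,0,0,0],[0.9,-0.12,0,0,0,0],[0.9,-0.12,0,0,0,0],[0.9,-0.12,0,0,0,0],[0.9,-0.12,0,0,0,0]]]' 1
python3 go.py 510.5 442 140 77.5
```

```text
clock: 7.2
eef_pos: [480.2, 157.2, 142.3]
tool_rot: [-3.13, 0.014, 1.335]
force: [0.4, -0.2, -1.3]
width: 44.3
t 7.2 pos [480.2 157.2 142.3] rot [-179.31    0.78   76.51] w 44.3 F [ 0.4 -0.2 -1.3] q7 -0.8
units now [ 9.47 -1.23 -0.04] turn [-0.12  0.13 -0.17] units after turn [ 9.49 -1.07  0.08]
```

```bash
python3 -m crank '[[[0.9,-0.12,0,-0.12,0.12,-0.17],[0.9,-0.12,0,0,0,0],[0.9,-0.12,0,0,0,0],[0.9,-0.12,0,0,0,0],[0.9,-0.12,0,0,0,0],[0.9,-0.12,0,0,0,0],[0.9,-0.12,0,0,0,0],[0.9,-0.12,0,0,0,0],[0.7,-0.1,0,0,0,0],[0.3,0,0,0,0,0],[0,0,0,0,0,0]]]' 1
python3 go.py 510.5 442 80 77.5
```

```text
clock: 8.12
eef_pos: [491.6, 418.9, 120.5]
tool_rot: [-3.126, 0.016, 1.364]
force: [0.3, -0.6, -1.5]
width: 44.4
t 8.12 pos [491.6 418.9 120.5] rot [-179.09    0.92   78.14] w 44.4 F [ 0.3 -0.6 -1.5] q7 -1.1
units now [0.9  0.48 1.33] turn [-0.15  0.15  0.11] units after turn [0.89 0.45 1.35]
```

```bash
python3 -m crank '[[[0.6,0.3,0.3,-0.15,0.15,0.1],[0.3,0.15,0.3,0,0,0],[0,0,0.3,0,0,0],[0,0,0,0,0,0]]]' 1
python3 go.py 510.5 442 45 77.5
python3 - <<'E'
from h import *
p=ctrl.get_image('wrist');save(p['color'],'w2.png')
E
```

```text
clock: 8.45
eef_pos: [509.6, 435.8, 87.4]
tool_rot: [-3.139, 0.011, 1.351]
force: [0.2, -0.7, -3.2]
width: 44.2
t 8.45 pos [509.6 435.8  87.4] rot [-179.86    0.64   77.42] w 44.2 F [ 0.2 -0.7 -3.2] q7 -1.12
units now [ 0.22 -0.01  1.41] turn [-0.02  0.11 -0.01] units after turn [ 0.21 -0.02  1.41]
```

View pics/w2.png

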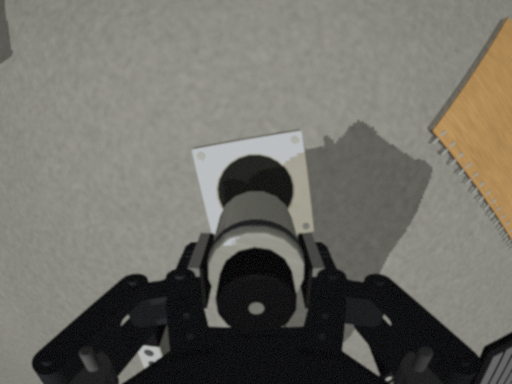

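The filter is upright in the jaws at (255,280) and centred over its recess at (256,185). I go down.

```bash
python3 -m crank '[[[0.22,0,0.4,0,0.1,0],[0,0,0.5,0,0,0],[0,0,0.3,0,0,0],[0,0,0,0,0,0]]]' 1
python3 go.py 510.5 442 33 77.5
```

```text
clock: 8.83
eef_pos: [512.8, 436.5, 52.0]
tool_rot: [-3.14, 0.004, 1.346]
force: [-0.2, -0.5, -2.8]
width: 44.2
t 8.83 pos [512.8 436.5  52. ] rot [-179.93    0.21   77.13] w 44.2 F [-0.2 -0.5 -2.8] q7 -1.12
units now [ 0.16 -0.11  0.63] turn [-0.01  0.03 -0.06] units after turn [ 0.16 -0.11  0.63]
```

```bash
python3 -m crank '[[[0.16,-0.1,0.3,0,0,0],[0,0,0.15,0,0,0],[0,0,0,0,0,0]]]' 1
python3 go.py 510.5 442 33 77.5
```

```text
clock: 9.08
eef_pos: [511.7, 440.6, 38.7]
tool_rot: [-3.141, 0.004, 1.344]
force: [-1.1, -1.3, -1.2]
width: 44.2
t 9.08 pos [511.7 440.6  38.7] rot [-179.97    0.24   77.02] w 44.2 F [-1.1 -1.3 -1.2] q7 -1.13
units now [ 0.04 -0.05  0.19] turn [-0.01  0.04 -0.08] units after turn [ 0.04 -0.05  0.19]
```

```bash
for i in 1 2; do python3 -m crank '[[[0,0,0.1,0,0,0],[0,0,0,0,0,0]]]' 1; done
python3 go.py 510.5 442 33 77.5
```

```text
clock: 9.25
eef_pos: [511.6, 441.0, 35.9]
tool_rot: [-3.141, 0.004, 1.345]
force: [-0.0, -0.0, -2.2]
width: 43.8
clock: 9.42
eef_pos: [512.5, 442.2, 35.1]
tool_rot: [3.14, 0.001, 1.345]
force: [-1.5, -0.0, -2.0]
width: 44.3
t 9.42 pos [512.5 442.2  35.1] rot [1.7992e+02 6.0000e-02 7.7050e+01] w 44.3 F [-1.5 -0.  -2. ] q7 -1.13
units now [-0.02 -0.06  0.07] turn [ 0.01  0.01 -0.08] units after turn [-0.02 -0.06  0.07]
```

```bash
for i in 1 2; do python3 -m crank '[[[0,-0.03,0.08,0,0,0],[0,0,0,0,0,0]]]' 1|grep -E "eef|force"; done
```

```text
eef_pos: [513.1, 443.1, 34.9]
force: [-0.4, 0.8, -2.2]
eef_pos: [513.7, 443.9, 34.8]
force: [0.5, -1.2, -1.5]
```

```bash
for i in 1 2; do python3 -m crank '[[[0,-0.06,0.12,0,0,0],[0,-0.03,0.06,0,0,0]]]' 1|grep -E "eef|force"; done
```

```text
eef_pos: [514.0, 444.6, 34.4]
force: [-2.0, -3.0, 7.8]
eef_pos: [513.9, 444.5, 34.5]
force: [-1.1, -1.1, 3.4]
```

```bash
python3 -m crank '[[[0,0,0,0,0,0],[0,0,0,0,0,0],[0,0,0,0,0,0],[0,0,0,0,0,0],[0,0,0,0,0,0],[0,0,0,0,0,0]]]' -1; python3 -m crank '[[[0,0,-0.4,0,0,0],[0,0,-0.8,0,0,0],[0,0,-1,0,0,0],[0,0,-1,0,0,0],[0,0,-0.5,0,0,0],[0,0,0,0,0,0]]]' -1
python3 go.py 376.8 307 130 77.5
python3 - <<'E'
from m import *
p=ctrl.get_image('top');A=np.nan_to_num(cloud(p),nan=-999)
for a,b in((50,70),(75,95)):
    m=(np.hypot(A[...,0]-511,A[...,1]-442)<40)&(A[...,2]>a)&(A[...,2]<b);P=A[m];print(len(P),rect(P[:,:2]),np.median(P,0)) if len(P)>5 else 0
E
```

```text
clock: 10.58
eef_pos: [513.8, 445.6, 33.8]
tool_rot: [3.125, -0.009, 1.342]
force: [-0.3, 0.5, -0.6]
width: 85.4
clock: 11.08
eef_pos: [510.1, 444.3, 149.3]
tool_rot: [3.129, -0.004, 1.343]
force: [-0.5, -0.0, -0.5]
width: 85.2
t 11.08 pos [510.1 444.3 149.3] rot [179.28  -0.24  76.95] w 85.2 F [-0.5 -0.  -0.5] q7 -1.12
units now [-5.47 -3.3   0.58] turn [ 0.12 -0.04 -0.09] units after turn [-5.43 -3.35  0.64]
146 (array([513.1, 437.1]), array([46. , 34.7]), -11.6) [508.86372603 429.59683668  62.1012228 ]
154 (array([513.9, 442.6]), array([32.1, 31.1]), -6.8) [514.03491051 440.76958923  85.22604703]
```

The filter stands at (514, 443) with its top at 85 mm; the target is (511, 442) and 86 mm, so it is in. Next is the valve.

```bash
python3 -m crank '[[[-0.8,-0.5,0,0.12,0,-0.1],[-0.9,-0.55,0,0,0,0],[-0.9,-0.55,0,0,0,0],[-0.9,-0.55,0.1,0,0,0],[-0.9,-0.55,0.1,0,0,0],[-0.6,-0.4,0.1,0,0,0],[-0.3,-0.1,0,0,0,0],[0,0,0,0,0,0]]]' -1
python3 go.py 376.8 307 80 77.5
```

```text
clock: 11.8
eef_pos: [370.9, 299.6, 130.3]
tool_rot: [-3.133, 0.006, 1.354]
force: [-0.1, -0.0, 0.0]
width: 85.5
t 11.8 pos [370.9 299.6 130.3] rot [-179.5     0.32   77.58] w 85.5 F [-0.1 -0.   0. ] q7 -1.13
units now [0.29 0.15 1.67] turn [-0.08  0.05  0.01] units after turn [0.28 0.14 1.68]
```

```bash
python3 -m crank '[[[0.29,0.15,0.5,-0.08,0.05,0],[0,0,0.7,0,0,0],[0,0,0.3,0,0,0],[0,0,0,0,0,0]]]' -1
python3 go.py 376.8 307 14 77.5
python3 - <<'E'
from h import *
p=ctrl.get_image('wrist');save(p['color'],'w3.png')
E
```

```text
clock: 12.13
eef_pos: [378.0, 308.1, 82.5]
tool_rot: [3.142, -0.001, 1.354]
force: [0.1, -0.0, -0.2]
width: 85.5
t 12.13 pos [378.  308.1  82.5] rot [ 1.800e+02 -4.000e-02  7.755e+01] w 85.5 F [ 0.1 -0.  -0.2] q7 -1.16
units now [-0.05 -0.03  2.28] turn [ 0.   -0.01  0.01] units after turn [-0.05 -0.03  2.28]
```

View pics/w3.png

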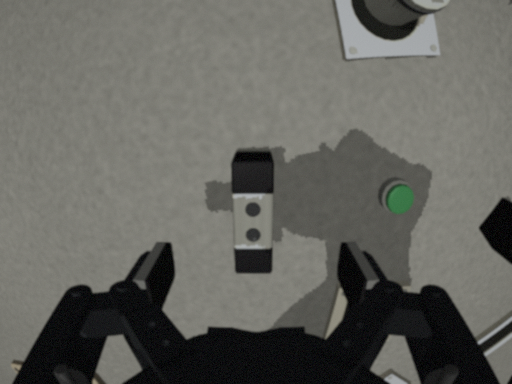

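The valve is at (253,212), lengthwise between the jaws and centred. The green knob at (398,196) is clear of the fingers, so I go down.

```bash
python3 -m crank '[[[-0.05,0,0.6,0,0,0],[0,0,0.7,0,0,0],[0,0,0.5,0,0,0],[0,0,0.2,0,0,0],[0,0,0,0,0,0]]]' -1
python3 go.py 376.8 307 14 77.5
```

```text
clock: 12.6
eef_pos: [381.3, 310.6, 23.4]
tool_rot: [3.138, -0.007, 1.354]
force: [-0.1, 0.1, -0.1]
width: 85.3
t 12.6 pos [381.3 310.6  23.4] rot [179.78  -0.4   77.56] w 85.3 F [-0.1  0.1 -0.1] q7 -1.19
units now [-0.15 -0.12  0.31] turn [ 0.04 -0.07  0.01] units after turn [-0.15 -0.12  0.31]
```

```bash
python3 -m crank '[[[-0.2,-0.12,0.25,0.04,-0.07,0],[0,0,0,0,0,0]]]' -1; python3 -m crank '[[[0,0,0,0,0,0],[0,0,0,0,0,0],[0,0,0,0,0,0],[0,0,0,0,0,0],[0,0,0,0,0,0],[0,0,0,0,0,0],[0,0,0,0,0,0],[0,0,0,0,0,0],[0,0,0,0,0,0]]]' 1
python3 go.py 376.8 307 14 77.5
```

```text
clock: 12.77
eef_pos: [376.9, 305.9, 16.5]
tool_rot: [3.141, -0.0, 1.354]
force: [0.6, 0.1, 0.7]
width: 85.7
clock: 13.52
eef_pos: [378.0, 306.8, 19.0]
tool_rot: [3.139, -0.004, 1.353]
force: [-0.3, 0.2, 0.4]
width: 25.3
t 13.52 pos [378.  306.8  19. ] rot [179.86  -0.22  77.54] w 25.3 F [-0.3  0.2  0.4] q7 -1.2
units now [-0.   -0.04  0.17] turn [ 0.02 -0.04  0.01] units after turn [-0.   -0.04  0.17]
```

```bash
python3 -m crank '[[[0,0,-0.6,0,0,0],[0,0,-1,0,0,0],[0,0,-0.9,0,0,0.5],[0,0,-0.4,0,0,0.9],[0,0,0,0,0,0.9],[0,0,0,0,0,0.9],[0,0,0,0,0,0.9],[0,0,0,0,0,0.9],[0,0,0,0,0,0.9],[0,0,0,0,0,0.9],[0,0,0,0,0,0.9],[0,0,0,0,0,0.9]]]' 1
python3 go.py 678 12.5 130 18.5
```

```text
clock: 14.52
eef_pos: [375.3, 304.3, 108.2]
tool_rot: [-3.141, 0.003, 0.411]
force: [-0.3, 0.2, -2.7]
width: 25.4
t 14.52 pos [375.3 304.3 108.2] rot [-1.7994e+02  1.5000e-01  2.3520e+01] w 25.4 F [-0.3  0.2 -2.7] q7 -1.78
units now [ 5.37 12.94 -0.75] turn [-0.01  0.03  0.84] units after turn [ 6.48 12.43 -0.73]
```

```bash
python3 -m crank '[[[0.2,0.5,-0.2,0,0,0.5],[0.45,0.9,-0.1,0,0,0.2],[0.47,0.9,-0.1,0,0,0],[0.47,0.9,-0.05,0,0,0],[0.47,0.9,-0.05,0,0,0],[0.47,0.9,-0.05,0,0,0],[0.47,0.9,-0.05,0,0,0],[0.47,0.9,-0.05,0,0,0],[0.47,0.9,0,0,0,0],[0.47,0.9,0,0,0,0],[0.47,0.9,0,0,0,0],[0.3,0.6,0,0,0,0]]]' 1
python3 go.py 678 12.5 110 18.5
```

```text
clock: 15.52
eef_pos: [630.5, 54.0, 126.8]
tool_rot: [3.139, 0.011, 0.341]
force: [0.1, -0.1, -3.0]
width: 25.4
t 15.52 pos [630.5  54.  126.8] rot [179.88   0.65  19.53] w 25.4 F [ 0.1 -0.1 -3. ] q7 -1.31
units now [1.04 1.83 0.55] turn [0.02 0.11 0.17] units after turn [1.06 1.82 0.56]
```

```bash
python3 -m crank '[[[0.5,0.8,0.2,0,0.1,0.17],[0.35,0.6,0.2,0,0,0],[0.1,0.2,0.2,0,0,0],[0,0,0,0,0,0]]]' 1
python3 go.py 678 12.5 60 18.5
```

```text
clock: 15.85
eef_pos: [677.1, 3.4, 107.6]
tool_rot: [3.133, 0.001, 0.312]
force: [-0.5, 0.2, -2.4]
width: 25.0
t 15.85 pos [677.1   3.4 107.6] rot [1.7952e+02 6.0000e-02 1.7880e+01] w 25.0 F [-0.5  0.2 -2.4] q7 -1.26
units now [ 0.12 -0.29  1.58] turn [ 0.08  0.01 -0.1 ] units after turn [ 0.13 -0.28  1.59]
```

```bash
python3 -m crank '[[[0.12,-0.28,0.5,0.08,0,-0.1],[0,0,0.6,0,0,0],[0,0,0.3,0,0,0],[0,0,0,0,0,0]]]' 1
python3 go.py 678 12.5 40 18.5
python3 - <<'E'
from h import *
p=ctrl.get_image('wrist');save(p['color'],'w4.png')
E
```

```text
clock: 16.18
eef_pos: [674.2, 16.7, 62.0]
tool_rot: [-3.136, 0.005, 0.326]
force: [-0.1, -0.2, -2.4]
width: 25.0
t 16.18 pos [674.2  16.7  62. ] rot [-179.68    0.27   18.7 ] w 25.0 F [-0.1 -0.2 -2.4] q7 -1.25
units now [0.08 0.18 0.73] turn [-0.05  0.05  0.03] units after turn [0.08 0.17 0.73]
```

View pics/w4.png

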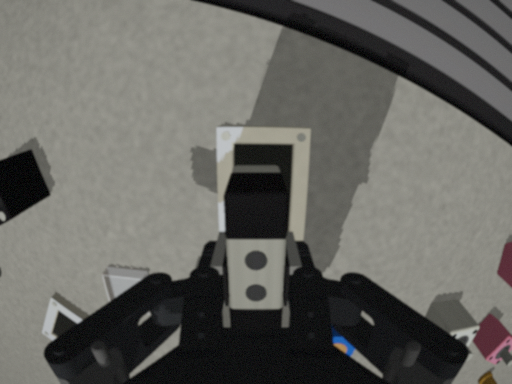

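The valve is aligned but about 5 mm to the left: its axis is at column 256 and the recess centre at 264. That agrees with the +0.18 correction along tool y.

```bash
python3 -m crank '[[[0.08,0.18,0.4,-0.05,0.05,0],[0,0,0.3,0,0,0],[0,0,0.1,0,0,0],[0,0,0,0,0,0]]]' 1
python3 go.py 678 12.5 25 18.5
```

```text
clock: 16.57
eef_pos: [678.6, 15.5, 37.7]
tool_rot: [-3.141, -0.003, 0.331]
force: [-0.6, 0.5, -2.1]
width: 25.6
t 16.57 pos [678.6  15.5  37.7] rot [-1.7996e+02 -1.7000e-01  1.8950e+01] w 25.6 F [-0.6  0.5 -2.1] q7 -1.25
units now [-0.05  0.09  0.42] turn [-0.01 -0.03  0.07] units after turn [-0.05  0.09  0.42]
```

```bash
python3 -m crank '[[[-0.05,0.1,0.2,0,0,0.07],[0,0,0.05,0,0,0]]]' 1|grep -E "eef|force"; for i in 1 2; do python3 -m crank '[[[0,0.03,0.12,0,0,0],[0,0,0.06,0,0,0]]]' 1|grep -E "eef|force"; done
```

```text
eef_pos: [678.6, 12.1, 30.1]
force: [-0.8, -0.7, -2.6]
eef_pos: [679.3, 10.8, 25.1]
force: [-4.9, -0.8, 14.0]
eef_pos: [679.9, 10.8, 25.2]
force: [0.3, 0.0, -2.2]
```

```bash
python3 -m crank '[[[0,0,0.05,0,0,0],[0,0,0,0,0,0],[0,0,0,0,0,0],[0,0,0,0,0,0],[0,0,0,0,0,0],[0,0,0,0,0,0],[0,0,0,0,0,0]]]' -1; python3 -m crank '[[[0,0,-0.4,0,0,0],[0,0,-0.8,0,0,0],[0,0,-1,0,0,0],[0,0,-1,0,0,0],[0,0,-0.5,0,0,0],[0,0,0,0,0,0]]]' -1
python3 go.py 615.5 -210.5 130 104.5
```

```text
clock: 17.65
eef_pos: [682.3, 10.3, 25.2]
tool_rot: [-3.141, -0.01, 0.322]
force: [-0.1, 0.7, 0.2]
width: 85.2
clock: 18.15
eef_pos: [679.6, 9.8, 141.5]
tool_rot: [-3.14, -0.005, 0.321]
force: [0.5, -0.2, -0.4]
width: 85.8
t 18.15 pos [679.6   9.8 141.5] rot [-179.92   -0.31   18.41] w 85.8 F [ 0.5 -0.2 -0.4] q7 -1.25
units now [-4.35  6.29  0.35] turn [  0.03  -0.05 -14.35] units after turn [-6.57 -3.91  0.38]
```

```bash
python3 -m crank '[[[0,0,0,0,0,-0.6],[0,0,0,0,0,-1],[0,0,0,0,0,-1],[0,0,0,0,0,-1],[0,0,0,0,0,-1],[0,0,0,0,0,-1],[0,0,0,0,0,-1],[0,0,0,0,0,-1],[0,0,0,0,0,-1],[0,0,0,0,0,-1],[0,0,0,0,0,-1],[0,0,0,0,0,-1]]]' -1; python3 -m crank '[[[0,0,0,0,0,-1],[0,0,0,0,0,-0.6],[0,0,0,0,0,0]]]' -1;python3 go.py 615.5 -210.5 130 104.5
```

```text
clock: 19.15
eef_pos: [675.8, 9.8, 138.1]
tool_rot: [-3.141, -0.002, 1.595]
force: [0.6, -0.4, 0.9]
width: 85.5
clock: 19.4
eef_pos: [674.1, 9.3, 135.6]
tool_rot: [-3.138, -0.003, 1.775]
force: [0.0, 0.8, 1.2]
width: 85.7
t 19.4 pos [674.1   9.3 135.6] rot [-1.7977e+02 -1.6000e-01  1.0168e+02] w 85.7 F [0.  0.8 1.2] q7 -0.1
units now [-6.78 -3.39  0.18] turn [-0.04 -0.03 -0.47] units after turn [-6.61 -3.72  0.19]
```

```bash
python3 -m crank '[[[-0.6,-0.3,0,0,0,-0.47],[-0.9,-0.5,0,0,0,0],[-0.9,-0.5,0,0,0,0],[-0.9,-0.5,0,0,0,0],[-0.9,-0.5,0,0,0,0],[-0.9,-0.5,0,0,0,0],[-0.8,-0.4,0,0,0,0],[-0.3,-0.1,0,0,0,0],[0,0,0,0,0,0]]]' -1
python3 go.py 615.5 -210.5 80 104.5
python3 - <<'E'
from m import *
p=ctrl.get_image('top');A=np.nan_to_num(cloud(p),nan=-999)
m=(np.hypot(A[...,0]-678,A[...,1]-12)<60)&(A[...,2]>45)&(A[...,2]<65);P=A[m];print(len(P),rect(P[:,:2]),np.median(P,0))
w=ctrl.get_image('wrist');save(w['color'],'w5.png')
E
```

```text
clock: 20.15
eef_pos: [618.7, -199.1, 129.4]
tool_rot: [-3.133, -0.009, 1.815]
force: [0.6, 0.1, -1.0]
width: 85.6
t 20.15 pos [ 618.7 -199.1  129.4] rot [-179.49   -0.53  103.98] w 85.6 F [ 0.6  0.1 -1. ] q7 0.24
units now [-0.36 -0.18  1.64] turn [-0.09 -0.09 -0.09] units after turn [-0.34 -0.2   1.65]
319 (array([680.5,   9.8]), array([81.4, 26.4]), 18.4) [679.23918561   9.20253046  55.80934749]
```

View pics/w5.png

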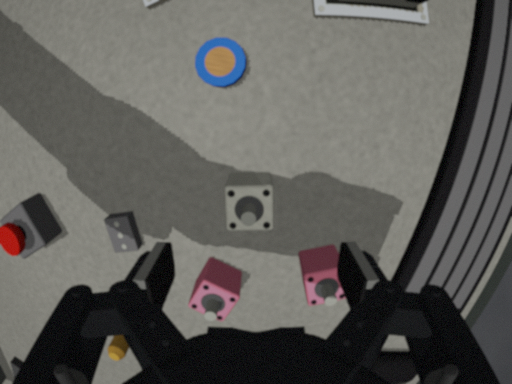

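The valve is in at (680, 10), 18.4°, with its top at 56 mm. The wrist view shows the silver cylinder square between the jaws at (249,207), and the pink look-alikes behind at (215,290) and (322,275), clear of the finger plane.

```bash
python3 -m crank '[[[-0.34,-0.2,0.5,-0.09,-0.09,-0.09],[0,0,0.7,0,0,0],[0,0,0.3,0,0,0],[0,0,0,0,0,0]]]' -1
python3 go.py 615.5 -210.5 14 104.5
```

```text
clock: 20.58
eef_pos: [621.1, -194.8, 84.9]
tool_rot: [3.132, -0.006, 1.839]
force: [-0.2, 0.2, 0.1]
width: 85.4
t 20.58 pos [ 621.1 -194.8   84.9] rot [179.46  -0.35 105.38] w 85.4 F [-0.2  0.2  0.1] q7 0.23
units now [-0.47 -0.34  2.36] turn [ 0.09 -0.06  0.15] units after turn [-0.46 -0.31  2.36]
```

```bash
python3 -m crank '[[[-0.46,-0.33,0,0.09,-0.06,0.15],[0,0,0.4,0,0,0],[0,0,0,0,0,0]]]' -1
python3 go.py 615.5 -210.5 14 104.5
```

```text
clock: 20.83
eef_pos: [617.0, -206.5, 73.1]
tool_rot: [3.14, -0.001, 1.828]
force: [0.7, 0.8, -0.7]
width: 85.6
t 20.83 pos [ 617.  -206.5   73.1] rot [ 1.7991e+02 -7.0000e-02  1.0475e+02] w 85.6 F [ 0.7  0.8 -0.7] q7 0.22
units now [-0.12 -0.09  1.97] turn [ 0.01 -0.01  0.04] units after turn [-0.12 -0.08  1.97]
```

```bash
python3 -m crank '[[[-0.14,-0.09,0.6,0,0,0],[0,0,0.6,0,0,0],[0,0,0.4,0,0,0],[0,0,0.1,0,0,0],[0,0,0,0,0,0]]]' -1
python3 go.py 615.5 -210.5 14 104.5
```

```text
clock: 21.25
eef_pos: [618.6, -211.6, 22.7]
tool_rot: [3.135, 0.002, 1.828]
force: [0.4, 0.4, -0.3]
width: 85.4
t 21.25 pos [ 618.6 -211.6   22.7] rot [1.7961e+02 9.0000e-02 1.0471e+02] w 85.4 F [ 0.4  0.4 -0.3] q7 0.21
units now [ 0.06 -0.09  0.29] turn [0.06 0.02 0.04] units after turn [ 0.06 -0.09  0.29]
```

```bash
python3 -m crank '[[[0.05,-0.09,0.2,0.06,0,0.04],[0,0,0,0,0,0]]]' -1; python3 -m crank '[[[0,0,0,0,0,0],[0,0,0,0,0,0],[0,0,0,0,0,0],[0,0,0,0,0,0],[0,0,0,0,0,0],[0,0,0,0,0,0],[0,0,0,0,0,0],[0,0,0,0,0,0]]]' 1
python3 go.py 615.5 -210.5 14 104.5
```

```text
clock: 21.42
eef_pos: [616.0, -210.7, 17.1]
tool_rot: [3.141, 0.002, 1.823]
force: [-0.2, 0.5, -0.4]
width: 85.4
clock: 22.08
eef_pos: [616.9, -210.8, 19.4]
tool_rot: [3.139, 0.003, 1.823]
force: [0.8, -0.3, -0.4]
width: 39.1
t 22.08 pos [ 616.9 -210.8   19.4] rot [179.84   0.19 104.44] w 39.1 F [ 0.8 -0.3 -0.4] q7 0.2
units now [ 0.02 -0.04  0.18] turn [ 0.03  0.03 -0.01] units after turn [ 0.02 -0.04  0.18]
```

```bash
python3 -m crank '[[[0,0,-0.6,0,0,0],[0,0,-1,0,0,0],[0,0,-1,0,0,0],[0,0,-0.7,0,0,0.5],[0,0,-0.1,0,0,0.9],[0,0,0,0,0,0.9],[0,0,0,0,0,0.9],[0,0,0,0,0,0.9],[0,0,0,0,0,0.7],[0,0,0,0,0,0.2],[0,0,0,0,0,0]]]' 1
python3 go.py 462 159 125 73
```

```text
clock: 23.0
eef_pos: [612.9, -209.5, 122.3]
tool_rot: [-3.137, 0.0, 1.275]
force: [0.6, -0.0, -2.1]
width: 39.0
t 23.0 pos [ 612.9 -209.5  122.3] rot [-1.7973e+02  1.0000e-02  7.3070e+01] w 39.0 F [ 0.6 -0.  -2.1] q7 -0.18
units now [10.29 -8.39 -0.05] turn [-0.05  0.    0.01] units after turn [10.28 -8.4  -0.09]
```

```bash
python3 -m crank '[[[0.5,-0.4,-0.05,-0.05,0,0],[0.9,-0.73,0,0,0,0],[0.9,-0.73,0,0,0,0],[0.9,-0.73,0,0,0,0],[0.9,-0.73,0,0,0,0],[0.9,-0.73,0,0,0,0],[0.9,-0.73,0,0,0,0],[0.9,-0.73,0,0,0,0],[0.9,-0.73,0,0,0,0],[0.9,-0.73,0,0,0,0],[0.5,-0.4,0,0,0,0],[0,0,0,0,0,0]]]' 1
python3 go.py 462 159 90 73
```

```text
clock: 24.0
eef_pos: [473.2, 125.5, 119.9]
tool_rot: [3.139, -0.0, 1.294]
force: [0.9, -0.5, -2.6]
width: 39.1
t 24.0 pos [473.2 125.5 119.9] rot [179.84  -0.    74.13] w 39.1 F [ 0.9 -0.5 -2.6] q7 -0.76
units now [ 0.97 -0.67  1.  ] turn [ 0.03 -0.    0.19] units after turn [ 0.96 -0.68  1.  ]
```

```bash
python3 -m crank '[[[0.6,-0.4,0.3,0,0,0.19],[0.3,-0.25,0.4,0,0,0],[0,0,0.2,0,0,0],[0,0,0,0,0,0]]]' 1
python3 go.py 462 159 60 73
```

```text
clock: 24.33
eef_pos: [463.0, 158.9, 92.7]
tool_rot: [3.136, -0.002, 1.283]
force: [0.8, -0.5, -2.7]
width: 38.9
t 24.33 pos [463.  158.9  92.7] rot [ 1.7971e+02 -1.1000e-01  7.3490e+01] w 38.9 F [ 0.8 -0.5 -2.7] q7 -0.85
units now [-0.01 -0.04  1.09] turn [ 0.05 -0.02  0.08] units after turn [-0.01 -0.03  1.09]
```

```bash
python3 -m crank '[[[0,-0.04,0.4,0.05,0,0.08],[0,0,0.5,0,0,0],[0,0,0.2,0,0,0],[0,0,0,0,0,0]]]' 1
python3 go.py 462 159 40 73
python3 - <<'E'
from h import *
p=ctrl.get_image('wrist');save(p['color'],'w6.png')
E
```

```text
clock: 24.67
eef_pos: [464.8, 154.8, 57.9]
tool_rot: [3.14, -0.001, 1.269]
force: [0.3, 1.0, -2.4]
width: 39.3
t 24.67 pos [464.8 154.8  57.9] rot [ 1.7989e+02 -8.0000e-02  7.2710e+01] w 39.3 F [ 0.3  1.  -2.4] q7 -0.86
units now [ 0.11 -0.13  0.6 ] turn [ 0.02 -0.01 -0.05] units after turn [ 0.11 -0.13  0.6 ]
```

View pics/w6.png

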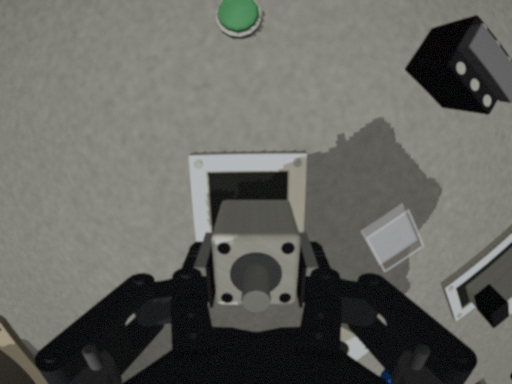

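The cylinder is square to its recess and slightly to the right: block at column 256, recess at 249. This agrees with the −0.13 correction.

```bash
python3 -m crank '[[[0.11,-0.14,0.3,0,0,0],[0,0,0.3,0,0,0],[0,0,0.1,0,0,0],[0,0,0,0,0,0]]]' 1
python3 go.py 462 159 25 73
```

```text
clock: 25.05
eef_pos: [463.2, 158.3, 36.3]
tool_rot: [3.138, -0.002, 1.266]
force: [0.9, 1.2, -1.9]
width: 39.0
t 25.05 pos [463.2 158.3  36.3] rot [ 1.7977e+02 -1.4000e-01  7.2540e+01] w 39.0 F [ 0.9  1.2 -1.9] q7 -0.88
units now [ 0.01 -0.05  0.38] turn [ 0.04 -0.02 -0.08] units after turn [ 0.01 -0.04  0.38]
```

```bash
python3 -m crank '[[[0,-0.06,0.15,0.04,0,-0.05],[0,0,0.05,0,0,0]]]' 1|grep -E "eef|force"; for i in 1 2; do python3 -m crank '[[[0,-0.03,0.12,0,0,0],[0,0,0.06,0,0,0]]]' 1|grep -E "eef|force"; done
```

```text
eef_pos: [461.5, 159.1, 30.0]
force: [-0.3, 0.1, -3.0]
eef_pos: [460.7, 159.8, 25.2]
force: [-5.7, -0.3, 31.7]
eef_pos: [460.7, 159.7, 25.4]
force: [-3.5, -0.2, 0.4]
```

```bash
python3 -m crank '[[[0,0,0,0,0,0],[0,0,0,0,0,0],[0,0,0,0,0,0],[0,0,0,0,0,0],[0,0,0,0,0,0],[0,0,0,0,0,0],[0,0,0,0,0,0]]]' -1; python3 -m crank '[[[0,0,-0.4,0,0,0],[0,0,-0.8,0,0,0],[0,0,-1,0,0,0],[0,0,-1,0,0,0],[0,0,-0.5,0,0,0],[0,0,0,0,0,0]]]' -1
python3 go.py 502 -431.5 130 73
```

```text
clock: 26.13
eef_pos: [462.2, 160.5, 26.5]
tool_rot: [3.134, -0.006, 1.273]
force: [-0.4, -0.3, -0.2]
width: 85.0
clock: 26.63
eef_pos: [459.3, 159.6, 139.0]
tool_rot: [3.14, -0.001, 1.273]
force: [-0.4, -0.4, -0.1]
width: 85.0
t 26.63 pos [459.3 159.6 139. ] rot [ 1.7994e+02 -6.0000e-02  7.2960e+01] w 85.0 F [-0.4 -0.4 -0.1] q7 -0.85
units now [-18.42   7.14   0.29] turn [ 0.01 -0.01 -0.01] units after turn [-18.43   7.12   0.3 ]
```

```bash
python3 -m crank '[[[-0.5,0.2,0,0,0,0],[-0.9,0.35,0,0,0,0],[-0.9,0.35,0,0,0,0],[-0.9,0.35,0,0,0,0],[-0.9,0.35,0,0,0,0],[-0.9,0.35,0,0,0,0],[-0.9,0.35,0,0,0,0],[-0.9,0.35,0,0,0,0],[-0.9,0.35,0,0,0,0],[-0.9,0.35,0,0,0,0],[-0.9,0.35,0,0,0,0],[-0.9,0.35,0,0,0,0]]]' -1
python3 go.py 502 -431.5 130 73
python3 - <<'E'
from m import *
p=ctrl.get_image('top');A=np.nan_to_num(cloud(p),nan=-999)
m=(np.hypot(A[...,0]-462,A[...,1]-159)<40)&(A[...,2]>45)&(A[...,2]<60);P=A[m];print(len(P),rect(P[:,:2]),np.median(P,0))
E
```

```text
clock: 27.63
eef_pos: [483.9, -178.5, 128.0]
tool_rot: [-3.132, -0.008, 1.291]
force: [-0.5, -0.5, -0.5]
width: 85.4
t 27.63 pos [ 483.9 -178.5  128. ] rot [-179.48   -0.46   73.94] w 85.4 F [-0.5 -0.5 -0.5] q7 -0.19
units now [-7.94  2.91 -0.16] turn [-0.09 -0.08  0.16] units after turn [-7.89  3.04 -0.07]
228 (array([461.3, 159.4]), array([39.8, 39.2]), 72.5) [460.6293278  157.42199499  53.34170064]
```

The cylinder is in at (461, 159), square at −17.5°, with its top at 53–54 mm. Next is the silencer.

```bash
python3 -m crank '[[[-0.9,0.35,0,-0.09,-0.08,0.16],[-0.9,0.35,0,0,0,0],[-0.9,0.35,0,0,0,0],[-0.9,0.35,0,0,0,0],[-0.9,0.35,0,0,0,0],[-0.9,0.35,0,0,0,0],[-0.9,0.35,0,0,0,0],[-0.5,0.2,0,0,0,0],[0,0,0,0,0,0]]]' -1
python3 go.py 502 -431.5 80 73
python3 - <<'E'
from h import *
p=ctrl.get_image('wrist');save(p['color'],'w7.png')
E
```

```text
clock: 28.43
eef_pos: [492.6, -415.7, 115.3]
tool_rot: [-3.13, 0.004, 1.26]
force: [-0.2, 0.5, -0.1]
width: 85.1
t 28.43 pos [ 492.6 -415.7  115.3] rot [-179.34    0.2    72.21] w 85.1 F [-0.2  0.5 -0.1] q7 0.14
units now [-0.4   0.47  1.17] turn [-0.11  0.03 -0.13] units after turn [-0.41  0.45  1.18]
```

View pics/w7.png

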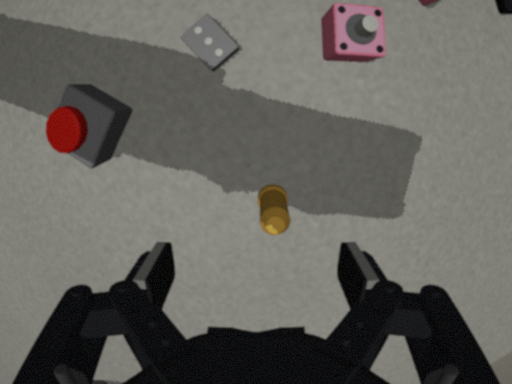

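The silencer is upright at (272,208), a little to the right, as the +0.45 correction expects.

```bash
python3 -m crank '[[[-0.4,0.45,0.2,-0.11,0,-0.13],[0,0,0.6,0,0,0],[0,0,0.2,0,0,0],[0,0,0,0,0,0]]]' -1
python3 go.py 502 -431.5 14 73
python3 - <<'E'
from m import *
p=ctrl.get_image('wrist');h=cv2.cvtColor(p['color'],cv2.COLOR_RGB2HSV)
m=cv2.inRange(h,(10,130,60),(30,255,255));n,l,s,c=cv2.connectedComponentsWithStats(m)
for i in range(1,n):
    if s[i,4]>150: print(s[i],[wray(p,s[i,0]+s[i,2]/2,s[i,1],0),wray(p,s[i,0]+s[i,2]/2,s[i,1]+s[i,3]-9,60)])
E
```

```text
clock: 28.82
eef_pos: [501.9, -422.4, 81.2]
tool_rot: [-3.136, -0.004, 1.28]
force: [-0.2, 0.5, 1.0]
width: 85.5
t 28.82 pos [ 501.9 -422.4   81.2] rot [-179.67   -0.2    73.33] w 85.5 F [-0.2  0.5  1. ] q7 0.15
units now [-0.3   0.1   2.24] turn [-0.06 -0.03  0.05] units after turn [-0.29  0.09  2.24]
[ 244  194   34   59 1675] [array([ 505.8, -420.9,    0. ]), array([ 501.7, -432.7,   60. ])]
```

```bash
python3 -m crank '[[[-0.33,0.1,0.2,-0.06,0,0],[0,0,0.6,0,0,0],[0,0,0.6,0,0,0],[0,0,0.4,0,0,0],[0,0,0,0,0,0]]]' -1
python3 go.py 502 -432.5 14 73
```

```text
clock: 29.28
eef_pos: [505.0, -431.6, 28.4]
tool_rot: [3.136, -0.003, 1.285]
force: [-1.0, 0.4, -0.5]
width: 85.7
t 29.28 pos [ 505.  -431.6   28.4] rot [ 1.7965e+02 -1.7000e-01  7.3630e+01] w 85.7 F [-1.   0.4 -0.5] q7 0.15
units now [-0.06 -0.09  0.48] turn [ 0.06 -0.03  0.1 ] units after turn [-0.06 -0.09  0.48]
```

```bash
python3 -m crank '[[[-0.06,-0.09,0.3,0.06,0,0],[0,0,0.1,0,0,0],[0,0,0,0,0,0]]]' -1; python3 -m crank '[[[0,0,0,0,0,0],[0,0,0,0,0,0],[0,0,0,0,0,0],[0,0,0,0,0,0],[0,0,0,0,0,0],[0,0,0,0,0,0],[0,0,0,0,0,0],[0,0,0,0,0,0],[0,0,0,0,0,0],[0,0,0,0,0,0]]]' 1
python3 go.py 502 -432.5 14 73
```

```text
clock: 29.53
eef_pos: [502.3, -433.2, 16.5]
tool_rot: [3.141, -0.002, 1.285]
force: [0.7, -0.4, -0.1]
width: 85.4
clock: 30.37
eef_pos: [503.6, -434.2, 19.2]
tool_rot: [3.137, -0.001, 1.285]
force: [-0.0, 0.1, -1.4]
width: 22.3
t 30.37 pos [ 503.6 -434.2   19.2] rot [ 1.7975e+02 -5.0000e-02  7.3640e+01] w 22.3 F [-0.   0.1 -1.4] q7 0.15
units now [ 0.04 -0.07  0.17] turn [ 0.04 -0.01  0.11] units after turn [ 0.04 -0.07  0.17]
```

```bash
python3 -m crank '[[[0,0,-0.6,0.04,0,0.1],[0,0,-1,0,0,0],[0,0,-1,0,0,0],[0,0,-0.7,0,0,0],[0,0,0,0,0,0]]]' 1
python3 go.py 490 -12 120 73
```

```text
clock: 30.78
eef_pos: [501.5, -432.5, 118.3]
tool_rot: [-3.134, -0.004, 1.275]
force: [0.2, 0.3, -0.5]
width: 22.4
t 30.78 pos [ 501.5 -432.5  118.3] rot [-179.55   -0.24   73.04] w 22.4 F [ 0.2  0.3 -0.5] q7 0.18
units now [13.29 -4.45  0.03] turn [-0.07 -0.04  0.01] units after turn [13.29 -4.46 -0.06]
```

```bash
python3 -m crank '[[[0.5,-0.17,0,-0.07,-0.04,0],[0.95,-0.32,0,0,0,0],[0.95,-0.32,0,0,0,0],[0.95,-0.32,0,0,0,0],[0.95,-0.32,0,0,0,0],[0.95,-0.32,0,0,0,0],[0.95,-0.32,0,0,0,0],[0.95,-0.32,0,0,0,0],[0.95,-0.32,0,0,0,0],[0.95,-0.32,0,0,0,0],[0.95,-0.32,0,0,0,0],[0.95,-0.32,0,0,0,0]]]' 1
python3 go.py 490 -12 100 73
```

```text
clock: 31.78
eef_pos: [488.1, -82.5, 111.2]
tool_rot: [-3.141, 0.007, 1.257]
force: [-0.4, 0.2, -1.1]
width: 22.6
t 31.78 pos [488.1 -82.5 111.2] rot [-179.98    0.43   72.02] w 22.6 F [-0.4  0.2 -1.1] q7 -0.42
units now [ 2.26 -0.67  0.36] turn [-0.    0.07 -0.16] units after turn [ 2.27 -0.63  0.37]
```

```bash
python3 -m crank '[[[0.9,-0.28,0.1,0,0.07,-0.16],[0.7,-0.2,0.2,0,0,0],[0.4,-0.1,0.1,0,0,0],[0,0,0,0,0,0]]]' 1
python3 go.py 490 -12 60 73
```

```text
clock: 32.12
eef_pos: [487.8, -8.1, 97.1]
tool_rot: [-3.138, -0.004, 1.287]
force: [0.2, -0.3, -1.1]
width: 22.4
t 32.12 pos [487.8  -8.1  97.1] rot [-179.8    -0.24   73.72] w 22.4 F [ 0.2 -0.3 -1.1] q7 -0.52
units now [-0.11  0.11  1.24] turn [-0.03 -0.04  0.12] units after turn [-0.1   0.11  1.24]
```

```bash
python3 -m crank '[[[-0.1,0.1,0.4,-0.03,0,0],[0,0,0.5,0,0,0],[0,0,0.3,0,0,0],[0,0,0,0,0,0]]]' 1
python3 go.py 490 -12 40 73
python3 - <<'E'
from h import *
p=ctrl.get_image('wrist');save(p['color'],'w8.png')
E
```

```text
clock: 32.45
eef_pos: [489.9, -13.1, 59.3]
tool_rot: [3.141, -0.003, 1.288]
force: [0.8, 0.1, -0.4]
width: 22.4
t 32.45 pos [489.9 -13.1  59.3] rot [ 1.7999e+02 -1.7000e-01  7.3810e+01] w 22.4 F [ 0.8  0.1 -0.4] q7 -0.53
units now [ 0.03 -0.01  0.64] turn [ 0.   -0.03  0.13] units after turn [ 0.03 -0.01  0.64]
```

View pics/w8.png

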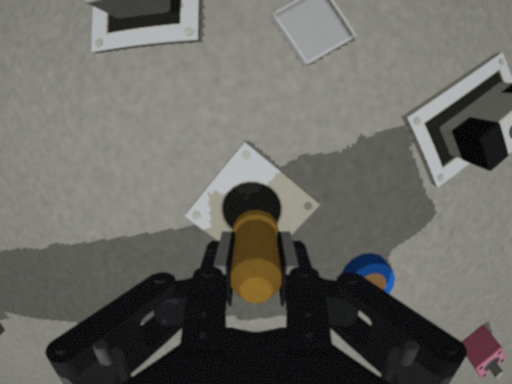

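The silencer is upright over its recess; its foot is at column 256 and the recess at 251. I go down with a small nudge. The blue reel at (370,270) is clear of the opening finger by over 40 mm.

```bash
python3 -m crank '[[[0.05,-0.07,0.3,0,0,0.1],[0,0,0.3,0,0,0],[0,0,0.1,0,0,0],[0,0,0,0,0,0]]]' 1
python3 go.py 489.5 -11.5 25 73
```

```text
clock: 32.83
eef_pos: [489.2, -12.9, 38.0]
tool_rot: [3.139, -0.003, 1.273]
force: [-0.2, -0.6, -0.7]
width: 22.4
t 32.83 pos [489.2 -12.9  38. ] rot [ 1.7985e+02 -1.7000e-01  7.2950e+01] w 22.4 F [-0.2 -0.6 -0.7] q7 -0.55
units now [ 0.05 -0.    0.43] turn [ 0.02 -0.03 -0.01] units after turn [ 0.05 -0.    0.43]
```

```bash
python3 -m crank '[[[0.05,-0.02,0.2,0,0,0],[0,0,0.05,0,0,0]]]' 1|grep -E "eef|force"; for i in 1 2; do python3 -m crank '[[[0,-0.03,0.12,0,0,0],[0,0,0.05,0,0,0]]]' 1|grep -E "eef|force"; done
```

```text
eef_pos: [489.3, -11.3, 30.2]
force: [-0.0, -0.2, -1.5]
eef_pos: [488.6, -10.8, 24.8]
force: [-4.2, 1.1, 21.9]
eef_pos: [488.8, -10.7, 25.0]
force: [-1.4, -0.5, 0.7]
```

```bash
python3 -m crank '[[[0,0,0,0,0,0],[0,0,0,0,0,0],[0,0,0,0,0,0],[0,0,0,0,0,0],[0,0,0,0,0,0],[0,0,0,0,0,0],[0,0,0,0,0,0]]]' -1|grep width; python3 -m crank '[[[0,0,-0.4,0,0,0],[0,0,-0.8,0,0,0],[0,0,-1,0,0,0],[0,0,-1,0,0,0],[0,0,-1,0,0,0],[-0.8,0,-0.5,0,0,0],[-1,0,0,0,0,0],[-1,0,0,0,0,0],[-1,0,0,0,0,0],[-1,0,0,0,0,0],[-1,0,0,0,0,0],[-0.5,0,0,0,0,0]]]' -1; python3 -m crank '[[[0,0,0,0,0,0],[0,0,0,0,0,0],[0,0,0,0,0,0]]]' -1
python3 - <<'E'
from m import *
p=ctrl.get_image('top');A=np.nan_to_num(cloud(p),nan=-999)
for n,x,y,r,a,b in(('filter cap',511,442,40,75,95),('valve',678,12,60,45,65),('cyl',462,159,40,45,60),('sil',489,-11,30,40,75),('contactor',627,217,50,45,80),('estop',370,-311,60,30,50)):
    m=(np.hypot(A[...,0]-x,A[...,1]-y)<r)&(A[...,2]>a)&(A[...,2]<b);P=A[m];print(n,len(P),*(rect(P[:,:2])+(np.percentile(P[:,2],95).round(1),) if len(P)>5 else ()))
save(cv2.resize(p['color'][100:290,60:460],(800,380),interpolation=cv2.INTER_CUBIC),'end.png')
print(ctrl.read_state()['force'],ctrl.read_state()['qd'].round(3))
E
```

```text
width: 85.6
clock: 34.92
eef_pos: [433.5, -193.2, 171.4]
tool_rot: [3.132, -0.004, 1.287]
force: [-0.2, -1.0, -0.2]
width: 85.6
clock: 35.17
eef_pos: [431.4, -196.9, 170.8]
tool_rot: [3.134, -0.003, 1.279]
force: [-0.3, 0.3, -0.7]
width: 85.6
filter cap 152 [514.5 442.2] [30.8 30.5] -87.5 87.7
valve 319 [680.7   9.8] [80.8 26.4] 18.4 59.0
cyl 227 [461.3 159.5] [40.1 39.5] 73.6 57.0
sil 74 [489.  -11.2] [22.8 20.2] 1.5 68.2
contactor 316 [627.8 217.5] [46.4 45.9] 38.7 69.6
estop 208 [ 361.5 -302.4] [56.  32.7] 40.5 42.0
[ 0.00201103  0.15368112 -0.06861554] [-0.014 -0.002 -0.008  0.001  0.001  0.002  0.002]
```

View pics/end.png

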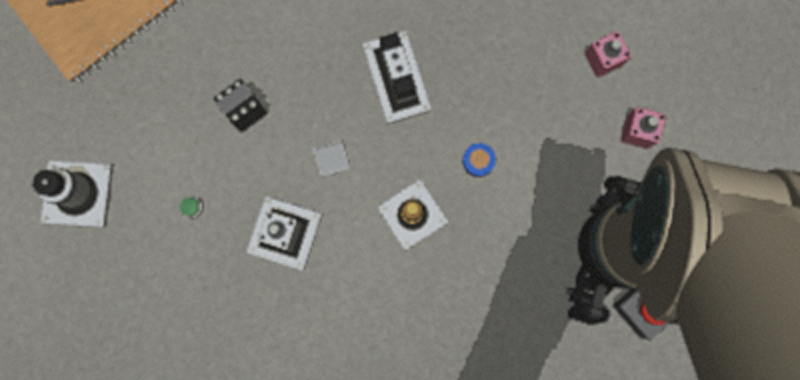

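All four parts stand in their recesses. The contactor has not moved; the e-stop is partly hidden by the arm, but it was never touched.

```bash
python3 -c "
from h import *
print(ctrl.finish_job())"
```

```text
the job is handed in; nothing more can be done
None
```

I set the filter, valve, cylinder and silencer into their recesses in that order, each let go before I took the next, and handed the job in at about 35 s. For the cylinder I took the silver one and left the two pink look-alikes alone.

The last top picture gave these distances from the recess centres:

| Part | Off centre | Alignment |
|---|---|---|
| Filter | about 4 mm | – |
| Valve | about 4 mm | within 0.5° of lengthwise |
| Cylinder | about 1 mm | about 1° from square |
| Silencer | under 1 mm | – |

- **Heights:** The tops measured right for parts on the recess floors. In the last picture I took the 95th percentile, which reads 2–3 mm high; the earlier medians for the filter, valve and cylinder were within 1 mm. The silencer has only that last reading, 68 mm for an expected 66 mm, but I felt it touch its recess floor.
- **Contactor:** It did not move; both measurements agree to under 1 mm.
- **Emergency-stop box:** The arm partly hid it in the last picture. Its fitted centre came out about 12 mm off from only a partial outline, so I could not confirm its position. No force peak suggested that the robot touched it.
- **Robot:** It ended clear of everything, reading almost no force.

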